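# Strip down the calorimeter's pressure vessel

## Robot

A 6-joint arm with a two-finger parallel gripper is mounted at the origin on the work surface. World frame = base frame: x ahead of the robot, y to its left, z up, the work surface at z = 0. Lengths are in mm, angles in rad, forces in N, time in s.
With the tool pointing down it reaches from about 275 to 750 mm from the base axis. Payload 10.2 kg.
Tool frame: the origin (TCP) lies on the centre line of the jaws, within the pads' length; the fingertips stand 19 mm ahead of it and the grasp point (between the pads) is the TCP; z points along the fingers, y is the line along which they close (so a half turn about z gives the same grasp; the last joint's range is limited). The gripper opens to 85 mm and grips with 20 to 120 N. Pads are 22 mm wide; open, the fingers measure 114 mm over their backs; the gripper's body (76 mm by 85 mm) begins 54 mm behind the grasp point. The pads swing forward as they close: fully open they stand 13 mm farther back than shut.
Start: joints at [-1.531, 0.313, 1.498, -0, 1.331, -0.223], TCP at [136.374, -506.984, 216.294] pointing down, gripper open.
Joint ranges: [-2.94, 2.94], [-0.97, 2.17], [0.19, 2.56], [-1.23, 4.37], [0.02, 3.11], [-2.88, 2.88]. Speed limits (rad/s): [2.39, 2.39, 3.01, 3.14, 3.14, 3.14].

## Interface

Orientations are given as a unit quaternion [w, x, y, z].
In Python, from rig import sense, capture, finish_job, regions_of, mark_of gives the robot as it stands.
- The arm moves only by the tool jog_arm, never from a script. Its argument "series" is text: rows parted by semicolons, each of 7 numbers parted by spaces: the shift along the tool's x, y, z in units of 0.4 m (1.0 is 0.4 m), then the turn, a rotation vector about the tool's x, y, z in units of pi/2 rad (1.0 is pi/2 rad), then the opening, from -1 (shut) to 1 (fully open). A call has 1 to 20 rows; each row is the pose to reach, as a shift and turn from the pose commanded when the call began, along the tool's axes at that moment; what a row does not reach only later rows make up. A row lasts 1/8 s, in which the tool goes at most 62.5 mm and 10.7 degrees, less where a joint would pass 70% of its speed; a pose out of reach is approached as far as the arm can. A call with a number of a shift or a turn outside -1 to 1 is refused whole. A call with a gripper value outside its range is refused whole. The fingers move at their own pace and stop on an object; "grip_force" is the grip in N (left out, the last holds). Time passes only in rows, so rows that repeat a pose let the fingers close. It gives the time, the measured TCP pose, the force, the opening and the grip force at its end, in the units of the state.
- sense(): the state, without advancing time (a new reading comes with each control period).
- capture(name): name is "side" or "top"; returns a dict with "img" (400x640x3 uint8, red, green, blue), "intrinsics" (3x3 intrinsics, pixels), "R" (3x3) and "t" (3): a world point X has camera coordinates R X + t. Camera axes: x right, y down, z forward; pixel columns grow to the right and rows downward; lengths in mm; the calibration is good to about 2 mm. A picture is of the moment at which its call begins. There is no depth.
- finish_job(): hands the job in; it is judged then, once.
Trained networks look in a picture, given as the dict that the camera call returned (one of the last four; its "shot" number tells which), for a name from the list of things; names that differ only in an ending like _2 or _b are one class to them, and where a whole thing is asked for, a point or a joint stands for the part that bears it (a point fixed in the world has none). Each returns a list of dicts, best first, with "confidence" (0 to 1); they miss things now and then, are a little off and sometimes report something else, mostly with a low value. They report only what shows in the picture. A call takes as long as a camera call. They do not tell look-alikes from the thing itself.
- regions_of(label, picture): "region" (400x640 bool, what is visible of it) and "point" ([row, column] in pixels, amid what is visible of it).
- mark_of(label, picture): "point" ([row, column] in pixels: a listed point, or the origin of a listed thing).
The state is a dict: "time_s": time; "joints": joint angles; "dq": joint speeds; "tau": joint torques, N m; "eef_pos": TCP position; "ee_rot": TCP orientation; "force": force on the tool from outside, world axes, zero at the start; "wrist_torque": the same for the moment, N m; "grip_width": opening from 0.0 (shut) to 1.0 (fully open); "grip_force": force on a finger pad.
Only numpy, scipy, OpenCV 4.12 (cv2) and the standard library are available. Lean on these libraries where they do the work, as an engineer would, in place of code of your own. Each camera call takes 0.05 s, during which the arm holds its last target. There are 200 camera calls.

## Task

Take the stacked steel pressure vessel apart from the top down and put its parts away in this order: the small valve cap in the square white dish, the screw ring flat over the peg, the head on the legged stand with its electrodes and crucible hanging down through the hole, and last the empty cup in the round rimmed seat. Keep every part upright, just as it sits in the stack, and leave them all released and at rest.

Things in the scene. Friction and masses are not known exactly. Their poses are not given: they have to be found in the camera images.
- cup: Sizes in mm. The vessel's cup, lowest of the stack: plain steel cylinder, outer diameter 66, height 75, open top with a thin black seal line on its rim, inside diameter 50, floor 8 thick, about 0.55 kg; stands on the bench at the start. Origin: centre of its underside; z up.
- head: (mm) Aluminium disc, diameter 58, 10 thick, loose on the cup's rim; centred on it an upright stem, diameter 16, rising 34 above the disc (grip here). Under it hang two electrodes and a small crucible, within 10 of the axis, reaching 38 below the disc's underside, inside the cup: lift straight over 40. 0.22 kg. Origin: centre of the disc's underside (disc top +10, stem top +44); z up.
- ring: Sizes in mm. the screw ring, not threaded on, lying loose on the head's disc around the stem: dark steel ring, outer diameter 50, inside diameter 34, height 18, about 0.10 kg. Origin: centre of its underside; z up. It lifts off upwards once the cap (wider than its bore) is gone.
- cap: Sizes in mm. Valve cap, top of the stack: knurled steel, diameter 36, height 26, 0.06 kg, with a blind hole underneath (diameter 22, 14 deep) sitting loosely over the stem's top; its lower edge hangs 20 above the disc, 2 above the ring. Lift straight up over 14. Origin: centre of its lower edge; z up.
- dish: Sizes in mm. square white plastic dish, fixed: 68 by 68 outside, 60 by 60 inside, floor 4 thick, rim 8 above the bench. Place for the cap, which stands in it open side down. Origin: centre of its underside; x, y along its sides.
- peg_stand: Sizes in mm. round grey base, fixed: diameter 80, 12 thick, with one upright steel peg on its centre, diameter 14, rising 44 above the base (tip at 56 above the bench, tapered over the last 8). Place for the ring, lying flat on the base around the peg. Origin: centre of its underside; z up.
- hole_stand: Sizes in mm. square aluminium plate on four thin legs, fixed: plate 80 by 80, 10 thick, its top 60 above the bench, with a round hole of diameter 40 through its centre. Place for the head: disc flat on the plate, electrodes and crucible through the hole. Origin: on the bench under the hole's centre; z up; x, y along its sides.
- seat: Sizes in mm. low round grey seat, fixed: outer diameter 100, inside diameter 88, white floor 4 thick, rim 10 above the bench. Place for the cup, standing upright inside the rim. Origin: centre of its underside; z up.
Mind the look-alikes: they are no part of the job. What is shaped like the cup but orange, purple or red is not meant.

How it is judged (in metres and radians):
On the way, in this order (a step that is already met when the one before it is completed fails the run):
1. the valve cap stands let go in the square dish (horizontal distance between cap and dish below 0.018 m and z of cap in the frame of dish between 0.001 and 0.007 m and angle between cap's own z axis and vertical below 0.12 rad and contact force between the fingers and cap below 0.3 N and linear speed of cap below 0.03 m/s), for 0.2 s.
2. the ring lies let go over the peg (horizontal distance between ring and peg_stand below 0.012 m and z of ring in the frame of peg_stand between 0.009 and 0.015 m and angle between ring's own z axis and vertical below 0.12 rad and contact force between the fingers and ring below 0.3 N and linear speed of ring below 0.03 m/s), for 0.2 s.
3. the head sits let go on the hole stand (horizontal distance between head and hole_stand below 0.012 m and z of head in the frame of hole_stand between 0.057 and 0.063 m and angle between head's own z axis and vertical below 0.12 rad and contact force between the fingers and head below 0.3 N and linear speed of head below 0.03 m/s), for 0.2 s.
4. the cup stands let go in the round seat (horizontal distance between cup and seat below 0.0135 m and z of cup in the frame of seat between 0.001 and 0.007 m and angle between cup's own z axis and vertical below 0.12 rad and contact force between the fingers and cup below 0.3 N and linear speed of cup below 0.03 m/s), for 0.2 s.
At the end, for the whole second after the job is handed in: cap in the dish (centres within 18 mm), ring flat on the base around the peg (12), head flat on the hole stand, electrodes through the hole (12), cup on the seat's floor (13.5); each within 3 mm of its resting height, upright within 0.12 rad, released and at rest (all of step 1 and all of step 2 and all of step 3 and all of step 4); the robot touches nothing.
It fails at once if the cap is tipped over (angle between cap's own z axis and vertical above 0.8 rad).
It fails at once if the ring is tipped over (angle between ring's own z axis and vertical above 0.8 rad).
It fails at once if the head is tipped over (angle between head's own z axis and vertical above 0.8 rad).
It fails at once if the cup is tipped over (angle between cup's own z axis and vertical above 0.8 rad).
It also fails if it takes over 118 s, if anything falls off the work surface, if the arm or the gripper's body presses on something with over 40 N, if the wrist force passes 120 N, or if a joint passes its speed limit or range.

## Working session

There is one attempt and no reset: what is moved stays moved. The work goes in short steps, Python scripts to look and compute and a tool call to move; the robot and the scene stay as the last step left them, time stands still between calls to the robot, and variables do not carry over. Pictures are saved under pics/ and viewed, at most 15 in all, crops included, and the job is handed in when it is done.

Besides the shell and the picture viewer there is one more tool, called in YAML: its name, and indented under it one key for each argument. jog_arm: Moves the arm, as the interface text tells. Shifts and turns lie within -1 to 1; 1 stands for 0.4 m of shift or pi/2 rad of turn. Its arguments: {"type":"object","properties":{"series":{"type":"string"},"grip_force":{"type":"number"}},"required":["series"]}

```bash
mkdir -p pics; cat > h.py <<'E'
import numpy as np, cv2
from rig import sense, capture, finish_job, regions_of, mark_of
def ray(p,rc):
    K=np.array(p["intrinsics"]);R=np.array(p["R"]);t=np.array(p["t"])
    d=R.T@np.linalg.inv(K)@np.array([rc[1],rc[0],1.]);return -R.T@t,d/np.linalg.norm(d)
def at_z(p,rc,z):
    o,d=ray(p,rc);return o+d*(z-o[2])/d[2]
def tri(rs):
    A=0;b=0
    for o,d in rs:
        M=np.eye(3)-np.outer(d,d);A=A+M;b=b+M@o
    return np.linalg.solve(A,b)
def proj(p,X):
    c=np.array(p["R"])@np.array(X,float)+np.array(p["t"]);q=np.array(p["intrinsics"])@c;return q[1]/q[2],q[0]/q[2]
def save(n,img): cv2.imwrite("pics/"+n,cv2.cvtColor(img,cv2.COLOR_RGB2BGR))
E
python3 - <<'E'
from h import *
np.set_printoptions(precision=1,suppress=True)
T=capture("top");S=capture("side")
save("top0.png",T["img"]);save("side0.png",S["img"])
for n in "cap ring head cup dish peg_stand hole_stand seat".split():
    for nm,p in(("T",T),("S",S)):
        print(n,nm,[(round(m["confidence"],2),np.round(m["point"],1).tolist()) for m in mark_of(n,p)[:4]])
print(ray(T,(200,320)),ray(S,(200,320)))
print(sense())
E
```

```text
cap T [(0.73, [212.7, 245.8])]
cap S [(0.74, [251.5, 290.7]), (0.37, [181.4, 305.4]), (0.16, [260.5, 285.2])]
ring T [(0.51, [209.3, 247.3]), (0.43, [210.1, 362.1])]
ring S [(0.57, [264.4, 284.3])]
head T [(0.54, [210.7, 247.1])]
head S [(0.69, [267.8, 290.6])]
cup T [(0.97, [169.7, 250.2]), (0.88, [253.4, 273.3]), (0.8, [268.8, 239.2]), (0.64, [182.6, 199.7])]
cup S [(0.93, [289.9, 351.2]), (0.77, [295.5, 291.7]), (0.72, [283.5, 236.7]), (0.66, [344.5, 207.0])]
dish T [(0.69, [153.7, 421.1])]
dish S [(0.58, [182.1, 302.8])]
peg_stand T [(0.86, [212.6, 360.9]), (0.61, [209.4, 247.9]), (0.31, [145.4, 288.9])]
peg_stand S [(0.6, [219.3, 337.2]), (0.47, [293.5, 292.2])]
hole_stand T [(0.8, [217.5, 448.7]), (0.73, [211.9, 246.7])]
hole_stand S [(0.76, [175.3, 373.7]), (0.39, [265.6, 290.8]), (0.33, [248.1, 236.9])]
seat T [(0.57, [148.3, 290.6])]
seat S [(0.89, [248.8, 236.3])]
(array([ 353.8,   81.1, 1455.4]), array([ 0.1,  0. , -1. ])) (array([129.7, 900.7, 605.8]), array([ 0.3, -0.8, -0.5]))
{'time_s': 0.9, 'joints': array([-1.5,  0.3,  1.5,  0. ,  1.3, -0.2]), 'dq': array([-0.,  0., -0., -0., -0., -0.]), 'tau': array([ -0. , -41.2, -26. ,  -0. ,   0. ,  -0. ]), 'eef_pos': array([ 136.4, -507. ,  216.3]), 'ee_rot': array([-0. ,  1. ,  0.1,  0. ]), 'force': array([-0.5, -0. ,  1. ]), 'wrist_torque': array([ 0., -0.,  0.]), 'grip_force': 0.0, 'grip_width': 1.002245304760683}
```

View pics/top0.png

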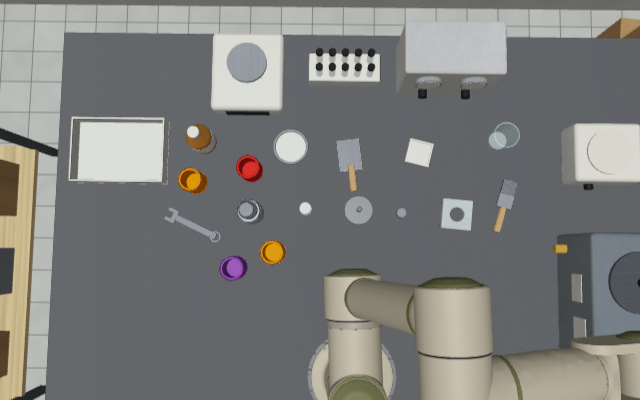

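View pics/side0.png

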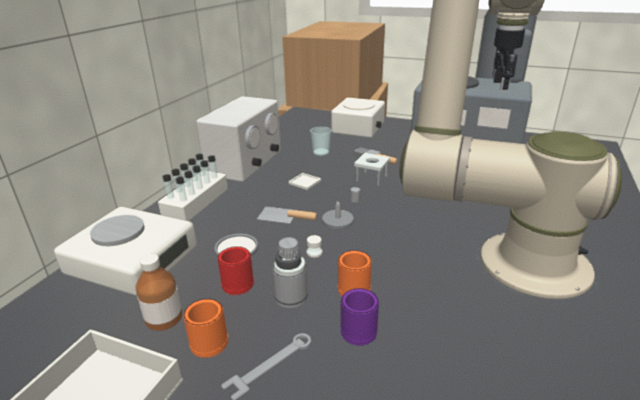

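The scene: the steel stack with dark ring and knurled cap is at top (250,211) / side (290,275). The cup-shaped look-alikes at top are red (249,168), orange (192,180), orange (273,252) and purple (233,268). Only the bare steel one fits the description. The targets at top are the dish (419,152), peg (359,210), hole stand (457,214) and seat (290,147). I'll measure them and confirm in an enlarged crop with outlines projected.

```bash
cat > m.py <<'E'
from h import *
np.set_printoptions(precision=1,suppress=True)
T=capture("top");S=capture("side")
save("a.png",T["img"])
g={"cap":(105,(211,250),(251,290)),"ring":(85,(211,250),(264,287)),"head":(75,(211,250),(268,290)),"cup":(0,(211,250),(296,291)),"dish":(0,(152,419),(182,303)),"peg_stand":(0,(211,359),(219,337)),"hole_stand":(0,(214,457),(175,373)),"seat":(0,(147,290),(248,236))}
for n,(z,a,b) in g.items():
    for nm,p,e in(("T",T,a),("S",S,b)):
        for m in mark_of(n,p):
            if np.hypot(*(np.array(m["point"])-e))<14: print(n,nm,round(m["confidence"],2),at_z(p,m["point"],z)[:2])
        for m in regions_of(n,p):
            if np.hypot(*(np.array(m["point"])-e))<20:
                r,c=np.nonzero(m["region"]);print("   region",nm,round(m["confidence"],2),len(r),[r.min(),r.max(),c.min(),c.max()], "centroid@z",at_z(p,((r.min()+r.max())/2,(c.min()+c.max())/2),{"cap":131 ,"ring":103,"head":85,"cup":75,"dish":8,"peg_stand":12,"hole_stand":60,"seat":10}[n])[:2])
E
python3 m.py
```

```text
region T 0.72 145 [np.int64(203), np.int64(216), np.int64(240), np.int64(253)] centroid@z [451.1 281.6]
   region T 0.64 65 [np.int64(202), np.int64(218), np.int64(248), np.int64(257)] centroid@z [450. 266.]
cap S 0.89 [443.4 281.7]
   region S 0.76 382 [np.int64(237), np.int64(258), np.int64(278), np.int64(298)] centroid@z [443.8 301.3]
ring T 0.54 [449.5 274.5]
ring S 0.63 [452.1 297.5]
   region S 0.87 299 [np.int64(252), np.int64(269), np.int64(275), np.int64(300)] centroid@z [445.2 303.9]
head T 0.4 [454.1 285.4]
   region T 0.64 69 [np.int64(203), np.int64(221), np.int64(241), np.int64(259)] centroid@z [447.8 279. ]
head S 0.66 [449.1 283.8]
   region S 0.64 261 [np.int64(258), np.int64(275), np.int64(274), np.int64(305)] centroid@z [444.9 298.1]
cup T 0.66 [448.7 280.9]
cup S 0.86 [451.8 279.9]
   region S 0.63 1010 [np.int64(269), np.int64(307), np.int64(273), np.int64(307)] centroid@z [423.2 343. ]
dish T 0.65 [ 629.2 -197.5]
   region T 0.91 583 [np.int64(139), np.int64(166), np.int64(405), np.int64(432)] centroid@z [ 629.3 -186. ]
dish S 0.8 [ 632.4 -196.8]
   region S 0.5
[... 222 characters left out ...]
.1 -14.7]
peg_stand S 0.91 [464.7 -17.2]
   region S 0.75 542 [np.int64(202), np.int64(228), np.int64(322), np.int64(352)] centroid@z [466.8 -22.1]
hole_stand T 0.67 [ 448.6 -278.4]
   region T 0.56 709 [np.int64(199), np.int64(230), np.int64(439), np.int64(471)] centroid@z [ 450.1 -275.3]
hole_stand S 0.97 [ 449.3 -293.8]
   region S 0.66 469 [np.int64(153), np.int64(182), np.int64(355), np.int64(388)] centroid@z [ 437.1 -226.6]
seat T 0.63 [635.1 183.1]
   region T 0.72 1001 [np.int64(130), np.int64(165), np.int64(272), np.int64(307)] centroid@z [638.7 181.7]
seat S 0.85 [645.2 171.8]
   region S 0.76 560 [np.int64(233), np.int64(254), np.int64(214), np.int64(257)] centroid@z [645.7 176.9]
```

```bash
cat > ov.py <<'E'
from h import *
import sys
np.set_printoptions(precision=1,suppress=True)
def circ(c,r,z): 
    a=np.linspace(0,2*np.pi,60);return np.c_[c[0]+r*np.cos(a),c[1]+r*np.sin(a),0*a+z]
def tile(p,X,circles,half=30,k=6,draw=True,W=None):
    r,c=proj(p,X);r0,c0=int(r)-half,int(c)-half
    im=cv2.resize(p["img"][r0:r0+2*half,c0:c0+2*half],None,fx=k,fy=k,interpolation=cv2.INTER_CUBIC)
    if draw:
        for C in circles:
            q=np.array([proj(p,x)[::-1] for x in C]);q=((q-[c0,r0]+.5)*k)
            cv2.polylines(im,[np.int32(q*8)],False,(255,0,255),1,cv2.LINE_AA,3)
    return im
E
cat > ov1.py <<'E'
from ov import *
T=capture("top");S=capture("side")
img=T["img"].astype(float)
def cen(pt,half,fn,z):
    r,c=pt;s=T["img"][r-half:r+half+1,c-half:c+half+1].astype(float)
    m=fn(s);n,l,st,ce=cv2.connectedComponentsWithStats(m.astype(np.uint8));i=1+np.argmax(st[1:,4])
    rc=(ce[i][1]+r-half,ce[i][0]+c-half);return at_z(T,rc,z)[:2],st[i]
for n,a in dict(dish=((152,419),20,lambda s:s.min(2)>150,6),seat=((147,290),24,lambda s:s.min(2)>110,6),hole=((214,457),22,lambda s:s.min(2)>120,60),peg=((210,359),20,lambda s:s.min(2)>85,12)).items(): print(n,*cen(*a))
P=dict(stack=(449,281),dish=(629,-190),peg=(465,-15),hole=(449,-284),seat=(640,180))
def models(n,c):
    if n=="stack": return [circ(c,18,131),circ(c,25,103),circ(c,33,75),circ(c,33,0)]
    if n=="dish": return [circ(c,30,8)]
    if n=="peg": return [circ(c,40,12),circ(c,7,52)]
    if n=="hole": return [circ(c,20,60),circ(c,40,60)]
    return [circ(c,50,10),circ(c,44,10)]
hh={"stack":60,"dish":4,"peg":12,"hole":60,"seat":8}
rows=[]
for p in(T,S):
    rows.append(np.hstack([tile(p,(*c,hh[n]),models(n,c),25 ,k=3 if 0 else 3) for n,c in P.items()]))
im=np.vstack(rows);save(sys.argv[1] if len(sys.argv)>1 else "ov1.png",im);print(im.shape)
E
python3 ov1.py
```

```text
dish [ 631.1 -187.5] [  6   6  29  29 597]
seat [643.7 180.5] [  7   6  35  35 965]
hole [ 451.8 -279.8] [  6   6  32  33 784]
peg [462.5 -17.5] [   0    0   41   41 1680]
(300, 750, 3)
```

View pics/ov1.png

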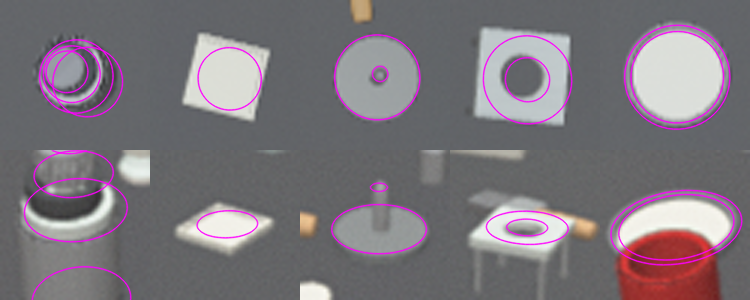

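The crop confirms the steel stack at top (250,211): dark ring, knurled cap, bare steel cup. The projected peg and seat outlines fit. The dish, hole stand and stack need shifts of a few mm, so I'll refine those at larger scale.

```bash
cat > ov2.py <<'E'
from ov import *
T=capture("top");S=capture("side")
P=dict(stack=(451,286),hole=(452,-280),dish=(631,-187.5),seat=(643,180.5))
def models(n,c):
    if n=="stack": return [circ(c,18,131),circ(c,18,105),circ(c,33,75),circ(c,33,0)]
    if n=="dish": return [circ(c,30,8)]
    if n=="hole": return [circ(c,20,60),circ(c,40,60)]
    return [circ(c,50,10),circ(c,44,10)]
hh={"stack":65,"dish":4,"peg":12,"hole":60,"seat":8}
k=5
top=np.hstack([tile(T,(*P[n],hh[n]),models(n,P[n]),20,5) for n in P])
side=np.hstack([tile(S,(*P["stack"],65),models("stack",P["stack"]),40,5)]+[np.vstack([tile(S,(*P[n],hh[n]),models(n,P[n]),20,5) for n in q]) for q in(("hole","dish"),)]+[np.vstack([tile(S,(*P["seat"],8),models("seat",P["seat"]),20,5)]*2)])
im=np.vstack([top,side]);save("ov2.png",im);print(im.shape)
E
python3 ov2.py
```

```text
(600, 800, 3)
```

View pics/ov2.png

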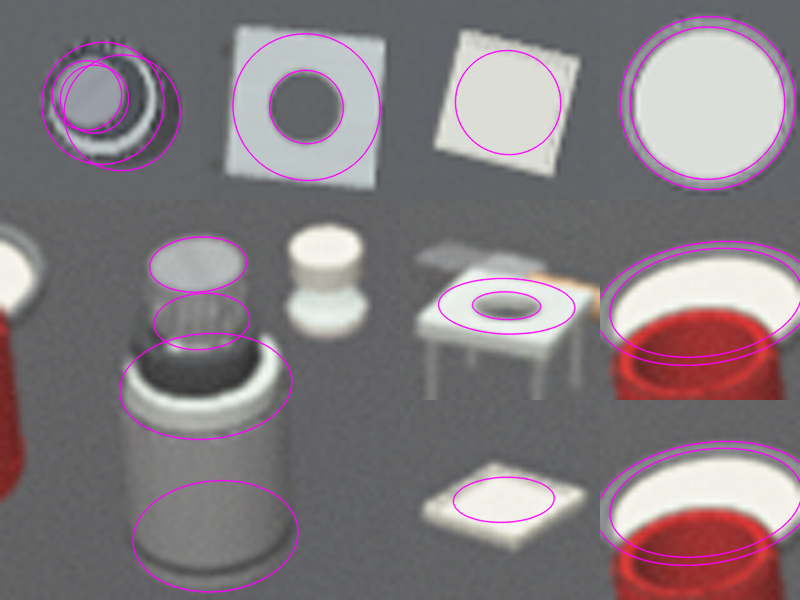

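```bash
cat > d.py <<'E'
from h import *; import sys
from scipy.spatial.transform import Rotation as Ro
np.set_printoptions(precision=4,suppress=True)
# usage: d.py x y z [yaw_deg] : target TCP -> row numbers; yaw 0 = tool x along world x
def rows(tg,yaw=0.):
    s=sense();q=s["ee_rot"];R=Ro.from_quat([q[1],q[2],q[3],q[0]])
    G=Ro.from_euler("z",yaw,degrees=True)*Ro.from_quat([1,0,0,0])
    rv=(R.inv()*G).as_rotvec()
    print("t",round(s["time_s"],1),"pos",s["eef_pos"],"rotvec",R.as_rotvec(),"grip",s["grip_width"],s["grip_force"],"F",s["force"],"q",s["joints"])
    print("shift",R.inv().apply(np.array(tg)-s["eef_pos"])/400,"turn",rv/(np.pi/2))
if __name__=="__main__":
    a=list(map(float,sys.argv[1:]));rows(a[:3],*(a[3:]))
E
python3 d.py 400 -200 260
```

```text
t 2.8 pos [ 136.3694 -506.9876  216.3049] rotvec [3.1145 0.4116 0.    ] grip 0.9996955906322875 0.0 F [ 0.0657  0.1069 -0.0099] q [-1.5314  0.3129  1.4977  0.      1.331  -0.2234]
shift [ 0.8358 -0.5699 -0.1092] turn [ 0.     -0.      0.1673]
```

jog_arm:
  series: "0.836 -0.57 -0.109 0 0 0.167 1;0.836 -0.57 -0.109 0 0 0.167 1;0.836 -0.57 -0.109 0 0 0.167 1;0.836 -0.57 -0.109 0 0 0.167 1;0.836 -0.57 -0.109 0 0 0.167 1;0.836 -0.57 -0.109 0 0 0.167 1;0.836 -0.57 -0.109 0 0 0.167 1;0.836 -0.57 -0.109 0 0 0.167 1;0.836 -0.57 -0.109 0 0 0.167 1;0.836 -0.57 -0.109 0 0 0.167 1"

```text
time_s: 4.05
eef_pos: [399.5, -200.7, 259.8]
ee_rot: [-0.0, 1.0, -0.001, -0.0]
force: [-0.2, -0.4, -1.3]
grip_width: 0.999
grip_force: 0.0
```

```bash
python3 d.py 430 60 260
```

```text
t 4.0 pos [ 399.5161 -200.7099  259.7697] rotvec [-3.1415  0.0017  0.0005] grip 0.998889577267867 0.0 F [-0.2232 -0.3542 -1.2846] q [-0.7286  0.1076  1.6381 -0.0002  1.3961  0.8433]
shift [ 0.0755 -0.6519 -0.0006] turn [-0.      0.0002 -0.0007]
```

jog_arm:
  series: "0.13 -0.95 0 0 0 0 1;0.13 -0.95 0 0 0 0 1;0.13 -0.95 0 0 0 0 1;0.13 -0.95 0 0 0 0 1;0.13 -0.95 0 0 0 0 1;0.13 -0.95 0 0 0 0 1;0.13 -0.95 0 0 0 0 1;0.13 -0.95 0 0 0 0 1;0.13 -0.95 0 0 0 0 1;0.13 -0.95 0 0 0 0 1"

```text
time_s: 5.3
eef_pos: [452.1, 178.8, 260.0]
ee_rot: [0.0, 1.0, -0.001, 0.0]
force: [-0.1, -0.3, -0.2]
grip_width: 1.001
grip_force: 0.0
```

```bash
python3 d.py 453 286 150
```

```text
t 5.3 pos [452.0813 178.8332 260.0318] rotvec [ 3.1415 -0.0026  0.0003] grip 1.0008496741289559 0.0 F [-0.0517 -0.336  -0.2376] q [ 0.1352  0.1965  1.5332 -0.0001  1.4117  1.7077]
shift [ 0.0018 -0.2679  0.2751] turn [ 0.0001 -0.0001 -0.0011]
```

jog_arm:
  series: "0 -0.265 0.1 0 0 0 0.4;0 -0.265 0.2 0 0 0 0.4;0 -0.265 0.326 0 0 0 0.4;0 -0.265 0.326 0 0 0 0.4;0 -0.265 0.326 0 0 0 0.4;0 -0.265 0.326 0 0 0 0.4;0 -0.265 0.326 0 0 0 0.4"
  grip_force: 25

```text
time_s: 6.18
eef_pos: [452.6, 285.9, 131.1]
ee_rot: [-0.0, 1.0, -0.0, 0.001]
force: [-0.9, -0.8, 1.0]
grip_width: 0.702
grip_force: 0.0
```

```bash
python3 - <<'E'
from ov import *
T=capture("top");S=capture("side");print(sense()["eef_pos"])
X=(452,286,120)
save("g1.png",np.hstack([tile(T,X,[],33,6),tile(S,X,[],33,6)]))
E
```

```text
[452.2 286.  130.3]
```

View pics/g1.png

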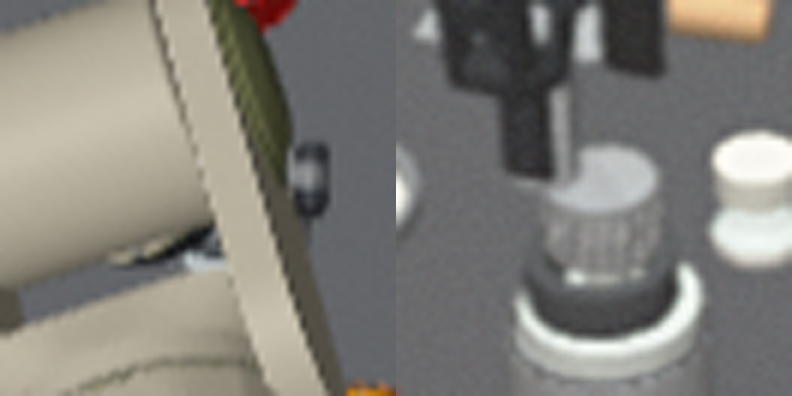

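```bash
python3 - <<'E'
from h import *
S=capture("side");X=(452,286,120);r,c=proj(S,X);r0,c0=int(r)-33,int(c)-33
f=lambda X:np.round([(proj(S,X)[1]-c0+.5)*6+396,(proj(S,X)[0]-r0+.5)*6])
for y in(286+30,286,256):
  for z in(112,120,131,150):print(y,z,f((452.5,y,z)))
E
```

```text
316 112 [560. 282.]
316 120 [558. 260.]
316 131 [556. 231.]
316 150 [552. 178.]
286 112 [602. 228.]
286 120 [601. 207.]
286 131 [599. 177.]
286 150 [596. 126.]
256 112 [642. 176.]
256 120 [641. 156.]
256 131 [640. 127.]
256 150 [637.  77.]
```

```bash
python3 - <<'E'
from ov import *
S=capture("side");print(sense()["eef_pos"],sense()["grip_width"])
X=(452,286,120)
save("g2.png",tile(S,X,[],40,6))
E
```

```text
[452.  286.  129.9] 0.6976697558677659
```

View pics/g2.png

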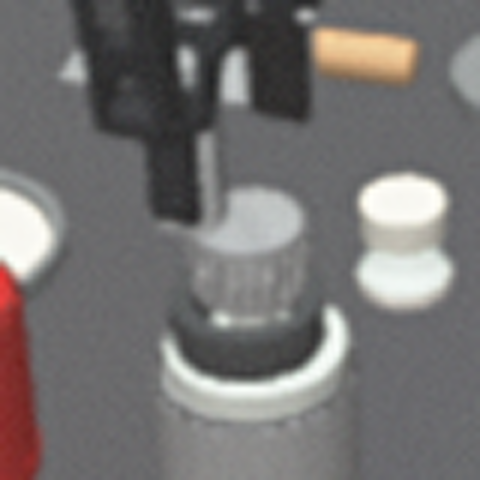

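```bash
python3 - <<'E'
from ov import *
S=capture("side");T=capture("top")
I=cv2.cvtColor(cv2.imread("pics/side0.png"),cv2.COLOR_BGR2RGB)
S0=dict(S);S0["img"]=I
c=(136.4,-507)
d=np.array([-np.sin(.26),np.cos(.26)])  # closing dir approx
L=[np.array([[*(np.array(c)+s*d*42),z] for z in(197,260)]) for s in(-1,1)]
L+=[np.array([[*c,z] for z in(197,216)])]
def dr(p,im,LL):
    for C in LL:
        q=np.array([proj(p,x)[::-1] for x in C]);cv2.polylines(im,[np.int32(q*8)],False,(255,0,255),1,cv2.LINE_AA,3)
a=tile(S0,(136,-507,216),L,25,8)
c=(452,286)
L2=[np.array([[452,286+s,z] for z in(111,150)]) for s in(-30,30)]+[circ(c,18,131)]
b=tile(T,(452,270,120),L2,25,8)
save("g3.png",np.hstack([a,b]))
E
```

```text
(no output)
```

View pics/g3.png

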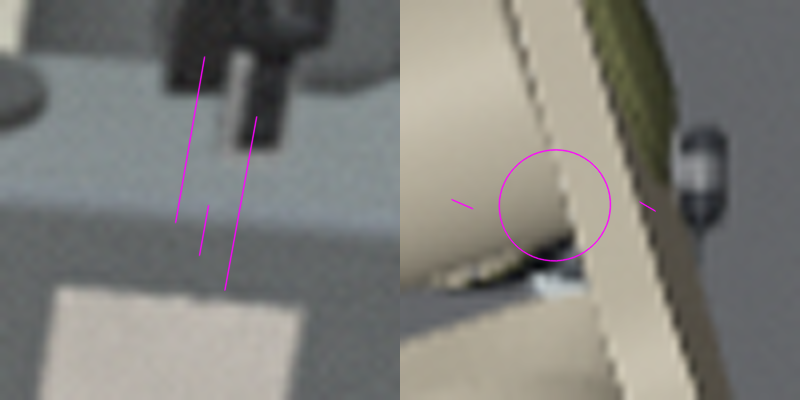

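The crops put the fingertips about 35 mm higher than expected: side (205,225) in the second crop, roughly z=148, with the TCP reported at z=130. Closing here is harmless, and the width reading will show which is right.

jog_arm:
  series: "0 0 0 0 0 0 -0.5;0 0 0 0 0 0 -0.5;0 0 0 0 0 0 -0.5;0 0 0 0 0 0 -0.5;0 0 0 0 0 0 -0.5;0 0 0 0 0 0 -0.5"
  grip_force: 25

```text
time_s: 7.22
eef_pos: [451.8, 286.1, 129.5]
ee_rot: [-0.0, 1.0, 0.0, -0.0]
force: [-0.0, 0.2, 0.3]
grip_width: 0.251
grip_force: 0.0
```

```bash
python3 - <<'E'
from ov import *
S=capture("side");s=sense();print(s["eef_pos"],s["grip_width"],s["grip_force"])
X=(452,286,120)
r,c=proj(S,(452.5,286,131));c0=int(proj(S,X)[1])-33
save("g4.png",tile(S,X,[circ((452.5,286),1,z) for z in(111,130,150,170)],33,8))
E
```

```text
[451.8 286.1 129.5] 0.2468423969808185 0.0
```

View pics/g4.png

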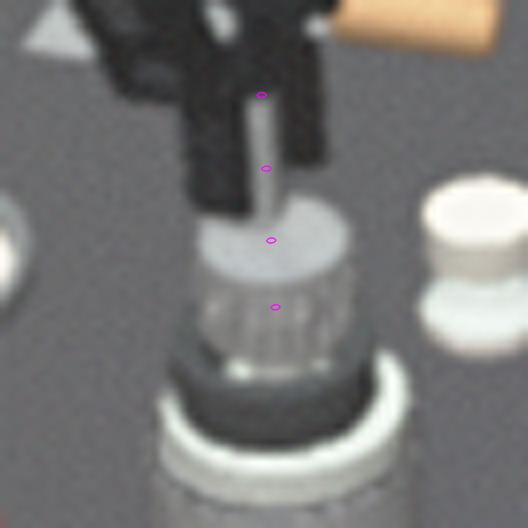

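The width is 21 mm with no force, so nothing is gripped. The crop shows the tips at about z=144 on the axis, laterally right, so the real tips sit about 30 mm higher than the stated geometry implies. I'll go by the observed tip height and check it by grip width.

jog_arm:
  series: "0 0 0 0 0 0 0.4;0 0 0 0 0 0 0.4;0 0 0 0 0 0 0.4;0 0 0 0 0 0 0.4;0 0 0.02 0 0 0 0.4;0 0 0.04 0 0 0 0.4;0 0 0.06 0 0 0 0.4;0 0 0.08 0 0 0 0.4;0 0 0.08 0 0 0 0.4;0 0 0.08 0 0 0 0.4"

```text
time_s: 8.52
eef_pos: [452.0, 286.1, 97.7]
ee_rot: [-0.0, 1.0, 0.0, 0.0]
force: [0.4, 0.1, -0.6]
grip_width: 0.701
grip_force: 0.0
```

```bash
python3 - <<'E'
from ov import *
S=capture("side");s=sense();print(s["eef_pos"],s["grip_width"],s["force"])
X=(452,286,120)
save("g5.png",tile(S,X,[circ((452.5,286+y),1,z) for z in(103,131) for y in (-30,30)],33,8))
E
```

```text
[452.  286.1  97.8] 0.6995748384263442 [-0.2 -0.9  0.4]
```

View pics/g5.png

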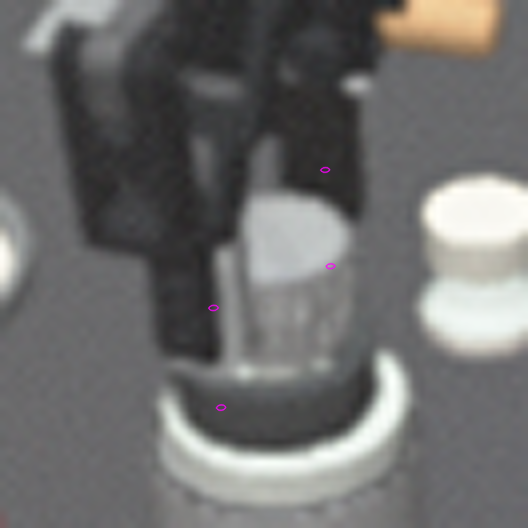

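The near pad bottom at (228,365) is about z=115, beside the cap and above the ring. Closing.

jog_arm:
  series: "0 0 0 0 0 0 -1;0 0 0 0 0 0 -1;0 0 0 0 0 0 -1;0 0 0 0 0 0 -1;0 0 0 0 0 0 -1;0 0 0 0 0 0 -1;0 0 -0.03 0 0 0 -1;0 0 -0.08 0 0 0 -1;0 0 -0.15 0 0 0 -1;0 0 -0.25 0 0 0 -1;0 0 -0.25 0 0 0 -1"
  grip_force: 30

```text
time_s: 9.95
eef_pos: [452.9, 286.6, 200.6]
ee_rot: [-0.001, 1.0, 0.0, 0.003]
force: [0.5, 0.1, -0.2]
grip_width: 0.408
grip_force: 30.0
```

```bash
python3 - <<'E'
from ov import *
S=capture("side");s=sense();print(s["eef_pos"],s["grip_width"],s["grip_force"],s["force"])
X=(452,286,150)
save("g6.png",tile(S,X,[circ((452.5,286),18,z) for z in(205,231)],50,6))
E
```

```text
[452.1 286.2 198.5] 0.40740645786259405 29.986986815929413 [-1.   0.1 -0.9]
```

View pics/g6.png

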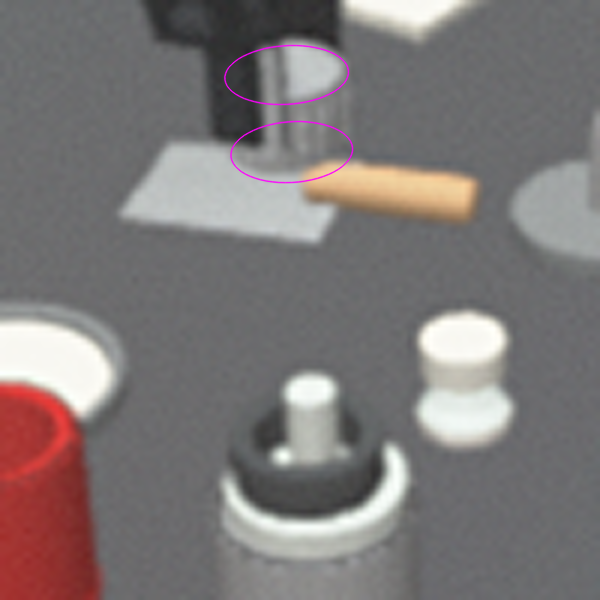

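The cap is gripped (about 35 mm, 30 N) and lifted. The head, ring and cup stayed put. Carrying it to the dish.

jog_arm:
  series: "0.22 0.84 0 0 0 0 -1;0.22 0.84 0 0 0 0 -1;0.22 0.84 0 0 0 0 -1;0.22 0.84 0 0 0 0 -1;0.22 0.84 0 0 0 0 -1;0.22 0.84 0 0 0 0 -1;0.22 0.84 0 0 0 0 -1;0.22 0.84 0 0 0 0 -1;0.22 0.84 0 0 0 0 -1"

```text
time_s: 11.12
eef_pos: [539.7, -48.7, 197.3]
ee_rot: [-0.0, 1.0, 0.001, -0.0]
force: [0.4, -0.8, -0.5]
grip_width: 0.406
grip_force: 30.1
```

jog_arm:
  series: "0.2275 0.344 0 0 0 0 -1;0.2275 0.344 0 0 0 0 -1;0.2275 0.344 0 0 0 0 -1;0.2275 0.344 0.15 0 0 0 -1;0.2275 0.344 0.3 0 0 0 -1;0.2275 0.344 0.44 0 0 0 -1;0.2275 0.344 0.44 0 0 0 -1;0.2275 0.344 0.44 0 0 0 -1"

```text
time_s: 12.12
eef_pos: [632.5, -187.5, 24.3]
ee_rot: [0.001, 1.0, 0.001, 0.002]
force: [-0.2, 0.2, 0.2]
grip_width: 0.407
grip_force: 30.3
```

```bash
python3 - <<'E'
from ov import *
S=capture("side");T=capture("top");s=sense();print(s["eef_pos"],s["grip_width"],s["grip_force"],s["force"])
for n in("cap","dish"):
  for nm,p in(("S",S),("T",T)):
    print(n,nm,[(round(m["confidence"],2),np.round(m["point"],1).tolist()) for m in mark_of(n,p)[:3]])
X=(631,-187.5,20)
a=tile(S,X,[circ(X[:2],18,z) for z in(30,56)],25,8);b=tile(T,X,[],25,8)
save("g7.png",np.hstack([a,b]))
E
```

```text
[ 632.6 -187.9   24.8] 0.40145587337718575 30.28611123561859 [-0.5  0.2 -1.5]
cap S [(0.56, [171.6, 305.9])]
cap T []
dish S [(0.87, [180.3, 304.2])]
dish T []
```

View pics/g7.png

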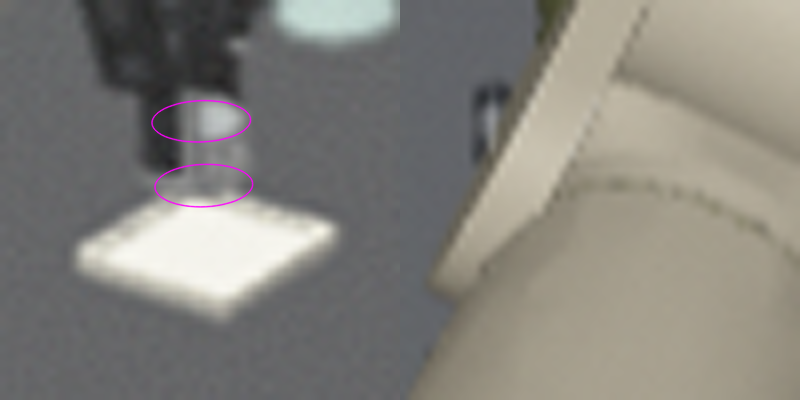

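The cap hangs over the dish: its lower edge is around (205,195) in the left half and the dish centre around (205,255). Lowering.

jog_arm:
  series: "0 0 0.02 0 0 0 -1;0 0 0.04 0 0 0 -1;0 0 0.05 0 0 0 -1;0 0 0.055 0 0 0 -1;0 0 0.055 0 0 0 -1;0 0 0.055 0 0 0 -1"

```text
time_s: 13.18
eef_pos: [631.2, -187.5, -0.2]
ee_rot: [0.0, 1.0, 0.0, 0.0]
force: [-0.1, -0.6, -0.1]
grip_width: 0.402
grip_force: 30.3
```

jog_arm:
  series: "0 0 0.0025 0 0 0 -1;0 0 0.005 0 0 0 -1;0 0 0.005 0 0 0 -1"

```text
time_s: 13.55
eef_pos: [631.0, -187.4, -2.6]
ee_rot: [-0.0, 1.0, 0.0, -0.0]
force: [0.0, -0.4, 0.4]
grip_width: 0.407
grip_force: 30.3
```

jog_arm:
  series: "0 0 0.0025 0 0 0 -1;0 0 0.005 0 0 0 -1;0 0 0.005 0 0 0 -1"

```text
time_s: 13.92
eef_pos: [631.2, -187.5, -3.1]
ee_rot: [0.0, 1.0, 0.0, 0.0]
force: [-4.1, 1.6, 10.2]
grip_width: 0.406
grip_force: 31.2
```

Contact came at z = -3, exactly as predicted. Releasing.

jog_arm:
  series: "0 0 -0.0025 0 0 0 0.3;0 0 -0.0025 0 0 0 0.3;0 0 -0.0025 0 0 0 0.3;0 0 -0.0025 0 0 0 0.3;0 0 -0.03 0 0 0 0.3;0 0 -0.1 0 0 0 0.3;0 0 -0.2 0 0 0 0.6;0 0 -0.35 0 0 0 0.6;0 0 -0.45 0 0 0 0.6;0 0 -0.45 0 0 0 0.6;0 0 -0.45 0 0 0 0.6"

```text
time_s: 15.3
eef_pos: [630.7, -187.2, 175.0]
ee_rot: [-0.0, 1.0, 0.0, -0.0]
force: [-0.9, 0.2, -0.2]
grip_width: 0.801
grip_force: 0.0
```

```bash
python3 d.py 453 286 160; python3 - <<'E'
from ov import *
S=capture("side");T=capture("top")
z={"cap":4,"dish":0,"ring":85,"head":75,"cup":0}
for n in z:
  for nm,p in(("S",S),("T",T)):
    print(n,nm,[(round(m["confidence"],2),np.round(m["point"],1).tolist(),at_z(p,m["point"],z[n])[:2]) for m in mark_of(n,p)[:5]])
E
```

```text
t 15.3 pos [ 630.7144 -187.2477  174.9793] rotvec [-3.1411 -0.0008  0.0014] grip 0.8008603713671821 0.0 F [-0.9105  0.2183 -0.1846] q [-0.4663  0.6429  1.1021  0.      1.3976  1.104 ]
shift [-0.4437 -1.1833  0.0384] turn [-0.0003  0.0006  0.0003]
cap S [(0.55, [180.3, 305.3], array([ 628.5, -189.7]))]
cap T []
dish S [(0.71, [184.3, 304.7], array([ 623. , -172.3]))]
dish T []
ring S [(0.79, [262.9, 287.3], array([453.6, 289.5]))]
ring T [(0.6, [210.7, 249.1], array([451.3, 281.5]))]
head S [(0.87, [265.1, 290.5], array([451. , 281.9]))]
head T [(0.73, [212.1, 246.2], array([448.1, 290.7])), (0.46, [212.5, 255.1], array([447.4, 266.7]))]
cup S [(0.91, [329.9, 358.6], array([298.2, 325. ])), (0.86, [290.1, 352.9], array([342.2, 224.9])), (0.75, [286.5, 237.1], array([569.2, 298.6])), (0.7, [297.9, 291.9], array([448.3, 290. ])), (0.67, [344.7, 208.6], array([534.3, 452.8]))]
cup T [(0.88, [253.5, 275.2], array([337.2, 217.2])), (0.78, [185.0, 194.3], array([528.9, 452.3])), (0.76, [171.9, 247.8], array([568.5, 300.4])), (0.68, [213.1, 252.3], array([450.6, 284.7])), (0.61, [269.6, 240.0], array([290.6, 315.5]))]
```

jog_arm:
  series: "-0.22 -0.8 0 0 0 0 0.6;-0.22 -0.8 0 0 0 0 0.6;-0.22 -0.8 0 0 0 0 0.6;-0.22 -0.8 0 0 0 0 0.6;-0.22 -0.8 0 0 0 0 0.6;-0.22 -0.8 0 0 0 0 0.6;-0.22 -0.8 0 0 0 0 0.6;-0.22 -0.8 0 0 0 0 0.6"

```text
time_s: 16.9
eef_pos: [543.5, 131.1, 175.4]
ee_rot: [0.0, 1.0, -0.0, 0.0]
force: [1.5, -0.5, -0.2]
grip_width: 0.798
grip_force: 0.0
```

jog_arm:
  series: "-0.2275 -0.384 0 0 0 0 0.6;-0.2275 -0.384 0 0 0 0 0.6;-0.2275 -0.384 0 0 0 0 0.6;-0.2275 -0.384 0 0 0 0 0.6;-0.2275 -0.384 0.08 0 0 0 0.6;-0.2275 -0.384 0.16 0 0 0 0.6;-0.2275 -0.384 0.22 0 0 0 0.6;-0.2275 -0.384 0.254 0 0 0 0.6;-0.2275 -0.384 0.254 0 0 0 0.6;-0.2275 -0.384 0.254 0 0 0 0.6"

```text
time_s: 18.15
eef_pos: [452.7, 285.9, 74.8]
ee_rot: [-0.0, 1.0, -0.0, 0.001]
force: [-0.2, 1.1, 0.5]
grip_width: 0.8
grip_force: 0.0
```

```bash
python3 - <<'E'
from ov import *
S=capture("side");s=sense();print(s["eef_pos"],s["grip_width"],s["force"])
a=tile(S,(452,286,90),[circ((452,286),25,z) for z in(85,103)],33,8)
b=tile(S,(631,-187,20),[],16,8)
a[:b.shape[0],-b.shape[1]:][:]=a[:b.shape[0],-b.shape[1]:]
b=np.vstack([b,np.zeros((a.shape[0]-b.shape[0],b.shape[1],3),np.uint8)])
save("g8.png",np.hstack([a,b]))
E
```

```text
[452.6 286.1  74.9] 0.8007203246140417 [-0.6 -0.6 -0.3]
```

View pics/g8.png

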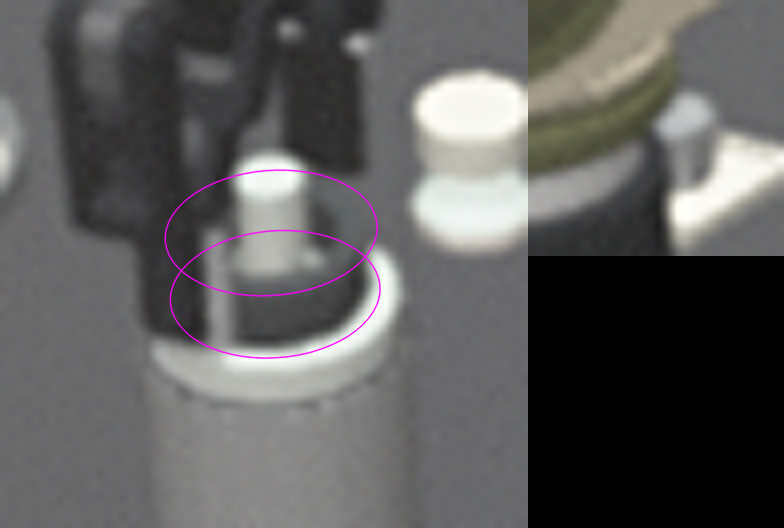

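The cap stands in the dish, and the near tip (220,352) is at about z=92, beside the ring. Closing and lifting.

jog_arm:
  series: "0 0 0 0 0 0 -1;0 0 0 0 0 0 -1;0 0 0 0 0 0 -1;0 0 0 0 0 0 -1;0 0 0 0 0 0 -1;0 0 -0.02 0 0 0 -1;0 0 -0.06 0 0 0 -1;0 0 -0.12 0 0 0 -1;0 0 -0.2 0 0 0 -1;0 0 -0.25 0 0 0 -1;0 0 -0.25 0 0 0 -1"
  grip_force: 30

```text
time_s: 19.58
eef_pos: [452.5, 286.4, 175.9]
ee_rot: [-0.001, 1.0, 0.0, 0.002]
force: [-0.5, 0.3, -1.6]
grip_width: 0.576
grip_force: 31.2
```

```bash
cat > mk.py <<'E'
from h import *; import sys
np.set_printoptions(precision=1,suppress=True)
S=capture("side");T=capture("top");s=sense();print(round(s["time_s"],1),s["eef_pos"],s["grip_width"],s["grip_force"],s["force"])
for a in sys.argv[1:]:
  n,z=a.split("=")
  for nm,p in(("S",S),("T",T)):
    print(n,nm,[(round(m["confidence"],2),np.round(m["point"],1).tolist(),at_z(p,m["point"],float(z))[:2]) for m in mark_of(n,p)[:5]])
E
python3 mk.py ring=185 head=75
```

```text
19.7 [451.5 286.  173.6] 0.5718002856789243 31.2104382365942 [ 1.2  0.2 -1. ]
ring S [(0.49, [217.5, 286.6], array([450.6, 286.1]))]
ring T []
head S [(0.63, [267.7, 288.1], array([451.9, 290.9])), (0.34, [215.8, 285.5], array([540.1, 119.6]))]
head T [(0.48, [210.8, 244.8], array([451.6, 294.6]))]
```

jog_arm:
  series: "0.0325 0.754 0 0 0 0 -1;0.0325 0.754 0 0 0 0 -1;0.0325 0.754 0 0 0 0 -1;0.0325 0.754 0 0 0 0 -1;0.0325 0.754 0 0 0 0 -1;0.0325 0.754 0 0 0 0 -1;0.0325 0.754 0.1 0 0 0 -1;0.0325 0.754 0.2 0 0 0 -1;0.0325 0.754 0.285 0 0 0 -1;0.0325 0.754 0.285 0 0 0 -1;0.0325 0.754 0.285 0 0 0 -1"

```text
time_s: 21.25
eef_pos: [465.7, -15.2, 61.1]
ee_rot: [0.0, 1.0, 0.001, 0.001]
force: [-0.2, -0.6, -0.7]
grip_width: 0.57
grip_force: 31.7
```

```bash
python3 mk.py ring=70 peg_stand=0; python3 - <<'E'
from ov import *
S=capture("side")
c=(465,-15.5)
save("g9.png",tile(S,(465,-15,50),[circ(c,25,70),circ(c,7,48),circ(c,40,12)],33,8))
E
```

```text
21.4 [465.8 -15.5  61.3] 0.5691396253216774 31.707445420324802 [-0.3  0.2 -1.1]
ring S [(0.47, [199.4, 335.3], array([463.1,   0.2]))]
ring T [(0.33, [210.3, 245.6], array([453.3, 293.2]))]
peg_stand S [(0.78, [222.4, 337.4], array([460.2,  -7.1]))]
peg_stand T [(0.27, [146.3, 290.5], array([644.2, 179.6]))]
```

View pics/g9.png

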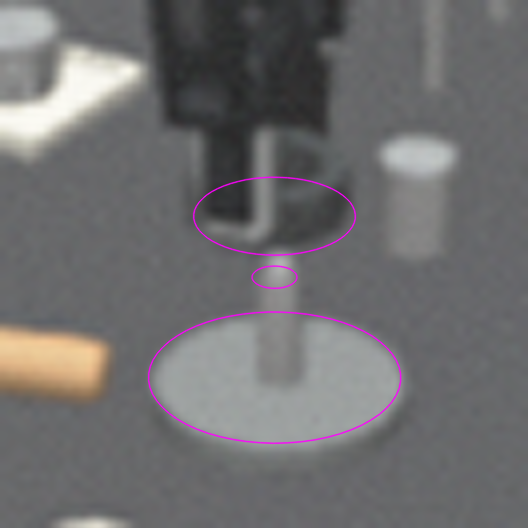

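The base outline fits, the peg is at (278,270) and the ring is centred above it at (272,215). Lowering.

jog_arm:
  series: "0 0 0.03 0 0 0 -1;0 0 0.06 0 0 0 -1;0 0 0.09 0 0 0 -1;0 0 0.12 0 0 0 -1;0 0 0.14 0 0 0 -1;0 0 0.14 0 0 0 -1;0 0 0.14 0 0 0 -1"

```text
time_s: 22.48
eef_pos: [465.2, -15.6, 4.2]
ee_rot: [0.0, 1.0, 0.0, 0.0]
force: [-0.6, 0.1, -1.2]
grip_width: 0.572
grip_force: 31.7
```

jog_arm:
  series: "0 0 0.0025 0 0 0 -1;0 0 0.005 0 0 0 -1;0 0 0.005 0 0 0 -1"

```text
time_s: 22.85
eef_pos: [465.1, -15.5, 2.1]
ee_rot: [0.0, 1.0, 0.0, 0.0]
force: [-0.0, -1.1, 1.4]
grip_width: 0.57
grip_force: 31.9
```

Within 1 mm of the base. Releasing.

jog_arm:
  series: "0 0 0.0015 0 0 0 0.5;0 0 0.0015 0 0 0 0.5;0 0 0.0015 0 0 0 0.6;0 0 0.0015 0 0 0 0.6;0 0 0.0015 0 0 0 0.6;0 0 -0.05 0 0 0 0.6;0 0 -0.15 0 0 0 0.4;0 0 -0.28 0 0 0 0.2;0 0 -0.4 0 0 0 0.2;0 0 -0.4 0 0 0 0.2;0 0 -0.4 0 0 0 0.2"

```text
time_s: 24.22
eef_pos: [464.5, -15.4, 161.1]
ee_rot: [-0.0, 1.0, 0.0, -0.001]
force: [0.5, 0.4, -1.2]
grip_width: 0.595
grip_force: 0.0
```

jog_arm:
  series: "-0.0325 -0.754 0 0 0 0 0.1;-0.0325 -0.754 0 0 0 0 0.1;-0.0325 -0.754 0 0 0 0 0.1;-0.0325 -0.754 0 0 0 0 0.1;-0.0325 -0.754 0 0 0 0 0.1;-0.0325 -0.754 0 0 0 0 0.1;-0.0325 -0.754 0 0 0 0 0.1;-0.0325 -0.754 0 0 0 0 0.1;-0.0325 -0.754 0 0 0 0 0.1"

```text
time_s: 25.35
eef_pos: [452.1, 285.2, 161.9]
ee_rot: [0.0, 1.0, -0.001, -0.0]
force: [-0.6, -0.5, 0.4]
grip_width: 0.553
grip_force: 0.0
```

```bash
python3 mk.py ring=12 head=75 cap=4; python3 - <<'E'
from ov import *
# stem top centre: bright blob in side image near prediction
S=capture("side");T=capture("top")
for p in (S,T):
    r,c=proj(p,(452,286,119));r0,c0=int(r)-12,int(c)-12
    g=p["img"][r0:r0+24,c0:c0+24].min(2);print(g[::1,::1] if p is S else "", r,c)
E
```

```text
25.4 [452.  285.5 162. ] 0.5505795192848484 0.0 [-0.2 -0.   0.7]
ring S []
ring T [(0.73, [209.2, 360.2], array([464.8, -20.9]))]
head S [(0.9, [264.7, 290.0], array([452.5, 281.1]))]
head T [(0.54, [211.7, 246.9], array([449.2, 288.8]))]
cap S [(0.6, [178.1, 305.0], array([ 635.3, -202.9]))]
cap T [(0.66, [151.5, 418.9], array([ 633. , -187.9])), (0.49, [153.4, 415.9], array([ 627.4, -179.3]))]
[[107 110 103 104 105 107 106 105 106 106 108 108 110 107 106 107 107 107
  109 104 108 107 108 105]
 [105 108 107 109 109 108 107 105 106 105 107 108 105 105 105 108 107 107
  106 105 107 109 106 107]
 [109 105 104 106 107 106 110 106 106 105 111 105 107 106 108 106 106 108
  107 111 107 109 107 107]
 [108 105 107 110 107 105 109 108 104 106 108 108 109 108 105 110 108 107
  108 107 107 108 106 108]
 [109 108 108 106 105 107 106 110 107 109 108 104 107 109 107 106 108 108
  108 104 107 106 106 104]
 [106 106 109 106 110 107 103 105 107 107 104 108 106 107 111 106 104 107
  107 109 108 107 105 107]
 [108 106 109 107 106 108 107 109 108 107 109 108 107 109 106 106 108 105
  107 109 106 106 107
[... 1100 characters left out ...]
101 103 105 104]
 [107 107 108 106 104 107 103 104 111 124 153 172 179 179 178 169 158 144
  143 149 147 134 116 105]
 [110 107 106 103 105 104 119 142 162 161 163 172 179 182 179 173 155 153
  191 225 233 212 177 149]
 [105 105 101 105 119 151 185 225 234 216 183 169 178 185 178 169 155 154
  206 238 243 238 234 232]
 [104 104 116 140 179 218 237 241 243 230 189 174 179 182 177 169 156 156
  206 237 241 241 241 244]
 [104 119 170 219 235 240 242 241 242 235 195 173 178 181 177 172 155 153
  202 237 242 242 242 242]
 [114 161 225 242 243 241 240 240 242 238 202 167 176 181 179 168 160 151
  192 236 243 241 241 241]] 247.41524145090395 287.90801711683724
 209.46083292501692 245.50529764757155
```

```bash
python3 - <<'E'
from ov import *
S=capture("side")
c=(465,-15.5)
q=np.array([proj(S,x) for z in(12,30) for x in circ(c,25,z)]);print("model rows/cols",q.min(0),q.max(0))
r0,c0=int(q[:,0].min())-6,int(q[:,1].min())-6
g=S["img"][r0:r0+36,c0:c0+40].max(2);m=(g<85)
r,k=np.nonzero(m);print(m.sum(),r.min()+r0,r.max()+r0,k.min()+c0,k.max()+c0)
print("\n".join("".join("#" if v<85 else "+" if v>140 else "." for v in row) for row in g))
E
```

```text
model rows/cols [205.3 326.8] [221.6 346.7]
108 208 220 327 345
........................................
........................................
.................+......................
................++++....................
................++++....................
................++++....................
................+++.....................
................+++.....................
.................++.....................
............##...++.....................
..........####...++..#..................
..........#####.+++..##.................
..........#####..+...##.................
..........####...++..##....+++..........
.....+.....................++++.........
....++..#...............##.+++++........
...+++.####...........####.++++++.......
...+++..#######.#.########.++++++.......
..+++++.#################.+++++++.......
..+++++..################.+++++++.......
...+++++..#############..++++++++.......
...++++++....########...++++++++........
....++++++++.........+++++++++++........
.....++++++++++++++++++++++++++.........
.......++++++++++++++++++++++...........
........+++++++++++++++++++.............
............+++++++++++.................
........................................
........................................
........................................
........................................
........................................
........................................
........................................
........................................
........................................
```

The ring lies flat on the base around the peg. Now the head.

jog_arm:
  series: "0 0 0.06 0 0 0 0.1;0 0 0.12 0 0 0 0.1;0 0 0.17 0 0 0 0.1;0 0 0.2 0 0 0 0.1;0 0 0.2175 0 0 0 0.1;0 0 0.2175 0 0 0 0.1;0 0 0.2175 0 0 0 -1;0 0 0.2175 0 0 0 -1;0 0 0.2175 0 0 0 -1;0 0 0.2175 0 0 0 -1;0 0 0.2175 0 0 0 -1;0 0 0.2175 0 0 0 -1;0 0 0.2175 0 0 0 -1"
  grip_force: 40

```text
time_s: 27.52
eef_pos: [452.1, 286.1, 75.3]
ee_rot: [-0.0, 1.0, 0.0, 0.0]
force: [-0.5, -1.6, 4.9]
grip_width: 0.171
grip_force: 40.1
```

jog_arm:
  series: "0 0 -0.02 0 0 0 -1;0 0 -0.05 0 0 0 -1;0 0 -0.1 0 0 0 -1;0 0 -0.15 0 0 0 -1;0 0 -0.2 0 0 0 -1;0 0 -0.25 0 0 0 -1;0 0 -0.25 0 0 0 -1;0 0 -0.25 0 0 0 -1"

```text
time_s: 28.52
eef_pos: [451.4, 286.0, 174.2]
ee_rot: [0.0, 1.0, 0.0, -0.001]
force: [0.1, 0.1, -3.0]
grip_width: 0.171
grip_force: 39.3
```

```bash
python3 mk.py head=175 cup=0; python3 - <<'E'
from ov import *
S=capture("side")
X=(452,286,155)
q=np.array([proj(S,x) for z in(175,185) for x in circ((452,286),29,z)]);print("model disc rows/cols",q.min(0),q.max(0))
r0,c0=int(q[:,0].min())-12,int(q[:,1].min())-6
g=S["img"][r0:r0+48,c0:c0+44].min(2)
print(r0,c0);print("\n".join("".join("#" if v<85 else "+" if v>140 else "." for v in row) for row in g))
E
```

```text
28.6 [451.4 285.9 174. ] 0.1722226718204298 39.29276168346405 [ 1.  -0.2 -2.7]
head S [(0.78, [223.3, 288.5], array([446.3, 288.5]))]
head T [(0.43, [206.6, 240.3], array([454.9, 290.6]))]
cup S [(0.97, [285.6, 234.0], array([576.8, 298.4])), (0.82, [332.7, 354.8], array([302.5, 333.9])), (0.8, [291.9, 289.8], array([460. , 275.2])), (0.78, [343.8, 207.2], array([537.9, 451.9])), (0.18, [222.3, 285.5], array([584.2,  38.1]))]
cup T [(0.92, [253.2, 273.9], array([338. , 220.9])), (0.83, [171.4, 248.3], array([570., 299.])), (0.63, [211.3, 248.6], array([455.6, 295.3])), (0.55, [185.5, 195.9], array([527.5, 447.7])), (0.3, [206.0, 241.6], array([470.5, 315.6]))]
model disc rows/cols [209.2 269.8] [230.8 302.2]
197 263
..###########################...............
...##########################...............
...##########################...............
....####################.+.###..............
.....###################.++.##..............
.......###############...++.##..............
............#########....++.##..............
............#########.......##..............
.............#
[... 1085 characters left out ...]
++++++++++++++...........
..............+++++++++++++++++.............
..................++++++++.++...............
............................................
......................++++++................
.....................+++++++................
......................++++++++..............
.....................+++++++++..............
....................++++++++++..............
.....................+++++++................
.......................+++..................
............................................
............................................
............................................
............................................
............................................
```

The head is lifted cleanly and upright, with the disc edge where predicted. Carrying it to the hole stand.

jog_arm:
  series: "0 0.9 0 0 0 0 -1;0 0.9 0 0 0 0 -1;0 0.9 0 0 0 0 -1;0 0.9 0 0 0 0 -1;0 0.9 0 0 0 0 -1;0 0.9 0 0 0 0 -1;0 0.9 0 0 0 0 -1;0 0.9 0 0 0 0 -1;0 0.9 0 0 0 0 -1"

```text
time_s: 30.0
eef_pos: [452.0, -72.9, 174.9]
ee_rot: [-0.0, 1.0, 0.001, -0.0]
force: [-0.8, 0.0, -3.1]
grip_width: 0.169
grip_force: 39.9
```

jog_arm:
  series: "0 0.515 0 0 0 0 -1;0 0.515 0 0 0 0 -1;0 0.515 0 0 0 0 -1;0 0.515 0 0 0 0 -1;0 0.515 0 0 0 0 -1;0 0.515 0 0 0 0 -1;0 0.515 0.08 0 0 0 -1;0 0.515 0.15 0 0 0 -1;0 0.515 0.15 0 0 0 -1;0 0.515 0.15 0 0 0 -1"

```text
time_s: 31.25
eef_pos: [452.8, -279.6, 116.3]
ee_rot: [0.001, 1.0, 0.001, 0.001]
force: [0.0, -0.3, -2.2]
grip_width: 0.17
grip_force: 40.2
```

```bash
python3 mk.py head=115 hole_stand=0; python3 - <<'E'
from ov import *
S=capture("side")
c=(452,-280)
save("g10.png",tile(S,(452,-280,85),[circ(c,29,115),circ(c,20,60),circ(c,8,77)],28,10))
E
```

```text
31.4 [ 452.7 -280.   116.3] 0.17106794831967145 40.19107282161713 [-0.   0.2 -2.7]
head S [(0.71, [142.6, 370.9], array([ 455. , -274.7])), (0.55, [178.8, 306.2], array([537.7,   3.2]))]
head T []
hole_stand S [(0.82, [177.5, 373.5], array([ 445.3, -284.3]))]
hole_stand T [(0.68, [213.5, 450.0], array([ 456.9, -276.5]))]
```

View pics/g10.png

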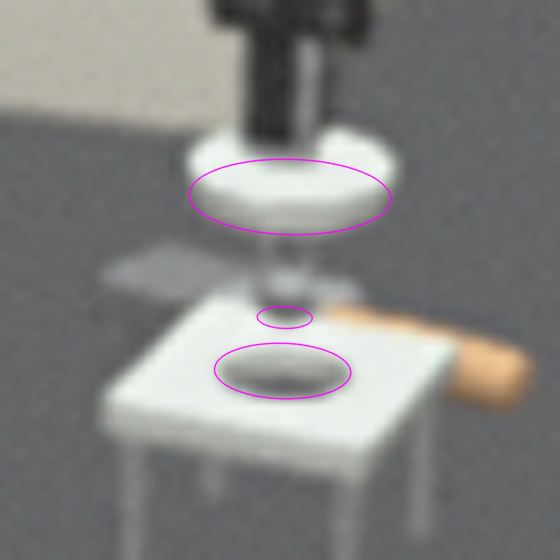

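The hole is at (285,372), matching its outline, and the head is centred above it at (292,180). Lowering.

jog_arm:
  series: "0 0 0.02 0 0 0 -1;0 0 0.04 0 0 0 -1;0 0 0.06 0 0 0 -1;0 0 0.08 0 0 0 -1;0 0 0.1 0 0 0 -1;0 0 0.12 0 0 0 -1;0 0 0.13 0 0 0 -1;0 0 0.13 0 0 0 -1;0 0 0.13 0 0 0 -1"

```text
time_s: 32.72
eef_pos: [452.2, -280.0, 63.1]
ee_rot: [0.0, 1.0, 0.0, 0.0]
force: [-0.1, 1.2, -3.6]
grip_width: 0.174
grip_force: 40.3
```

jog_arm:
  series: "0 0 0.0025 0 0 0 -1;0 0 0.005 0 0 0 -1;0 0 0.005 0 0 0 -1"

```text
time_s: 33.1
eef_pos: [452.1, -279.9, 60.9]
ee_rot: [-0.0, 1.0, 0.0, -0.0]
force: [0.1, 0.7, -1.8]
grip_width: 0.175
grip_force: 40.3
```

jog_arm:
  series: "0 0 0.002 0 0 0 -1;0 0 0.002 0 0 0 -1;0 0 0.002 0 0 0 0;0 0 0.002 0 0 0 0;0 0 0.002 0 0 0 0;0 0 0.002 0 0 0 0;0 0 -0.05 0 0 0 0;0 0 -0.15 0 0 0 0;0 0 -0.25 0 0 0 0.6;0 0 -0.25 0 0 0 1;0 0 -0.25 0 0 0 1"

```text
time_s: 34.48
eef_pos: [451.8, -279.6, 160.0]
ee_rot: [-0.0, 1.0, 0.0, -0.0]
force: [-0.0, 0.6, -0.6]
grip_width: 0.996
grip_force: 0.0
```

jog_arm:
  series: "0 -0.9 0 0 0 0 1;0 -0.9 0 0 0 0 1;0 -0.9 0 0 0 0 1;0 -0.9 0 0 0 0 1;0 -0.9 0 0 0 0 1;0 -0.9 0 0 0 0 1;0 -0.9 0 0 0 0 1;0 -0.9 0 0 0 0 1;0 -0.9 0 0 0 0 1"

```text
time_s: 35.6
eef_pos: [451.9, 79.1, 160.5]
ee_rot: [0.0, 1.0, -0.001, -0.0]
force: [0.1, 0.1, 0.3]
grip_width: 1.001
grip_force: 0.0
```

```bash
python3 mk.py head=60 cup=0; python3 - <<'E'
from ov import *
S=capture("side");T=capture("top")
def show(p,X,Cs,half,th):
    q=np.array([proj(p,x) for C in Cs for x in C]);r,c=proj(p,X);r0,c0=int(r)-half,int(c)-half
    print("model",q.min(0)-[r0,c0],q.max(0)-[r0,c0])
    g=p["img"][r0:r0+2*half,c0:c0+2*half].min(2)
    print("\n".join("".join("#" if v<th[0] else "+" if v>th[1] else "." for v in row) for row in g))
show(S,(452,-280,75),[circ((452,-280),29,60),circ((452,-280),29,70)],20,(95,200))
show(S,(452,286,40),[circ((452,286),33,0),circ((452,286),33,75)],32,(85,120))
show(T,(452,286,40),[circ((452,286),33,75)],20,(85,120))
E
```

```text
35.7 [452.   79.2 160.7] 1.0012780933020078 0.0 [-0.6 -0.3  0.1]
head S [(0.48, [158.8, 374.2], array([ 446.5, -287.5]))]
head T [(0.87, [211.6, 455.7], array([ 458. , -277.3]))]
cup S [(0.97, [289.8, 350.7], array([346.6, 225.6])), (0.89, [341.7, 210.4], array([535.3, 445.7])), (0.67, [293.0, 290.3], array([457.6, 277.9])), (0.63, [282.7, 237.3], array([575.2, 287.9])), (0.63, [331.7, 357.3], array([299., 330.]))]
cup T [(0.8, [253.4, 272.8], array([337.4, 224. ])), (0.74, [184.5, 193.5], array([530.3, 454.6])), (0.72, [211.4, 252.0], array([455.5, 285.6])), (0.65, [267.0, 235.8], array([297.8, 327.6]))]
model [18.5 10.8] [29.6 30.8]
........................................
........................................
........................................
........................................
........................................
........................................
........................................
........................................
........................................
........................................
........................................
......
[... 6340 characters left out ...]
...
.........++.################++#.###.....
..........++###############.+.#####.....
.........#++.#############.++######.....
.........#.++.###########.++.#####......
............++.#########.+++..####......
............++++......+++++.#####.......
..............+++++++++++...####........
...............++++++++..#.####.........
................#.....##.####...........
......................#####.............
........................................
........................................
........................................
........................................
........................................
........................................
........................................
```

Head is flat on the stand. The empty cup is at about (453,285.5). Going to it fully open.

jog_arm:
  series: "0.0025 -0.5135 0 0 0 0 1;0.0025 -0.5135 0 0 0 0 1;0.0025 -0.5135 0 0 0 0 1;0.0025 -0.5135 0 0 0 0 1;0.0025 -0.5135 0 0 0 0 1;0.0025 -0.5135 0 0 0 0 1;0.0025 -0.5135 0.08 0 0 0 1;0.0025 -0.5135 0.16 0 0 0 1;0.0025 -0.5135 0.2 0 0 0 1;0.0025 -0.5135 0.24 0 0 0 1;0.0025 -0.5135 0.28 0 0 0 1;0.0025 -0.5135 0.32 0 0 0 1;0.0025 -0.5135 0.345 0 0 0 1;0.0025 -0.5135 0.345 0 0 0 1"

```text
time_s: 37.75
eef_pos: [452.6, 285.4, 22.3]
ee_rot: [0.0, 1.0, 0.0, -0.001]
force: [0.2, 0.5, -0.3]
grip_width: 1.0
grip_force: 0.0
```

jog_arm:
  series: "0 0 0 0 0 0 -1;0 0 0 0 0 0 -1;0 0 0 0 0 0 -1;0 0 0 0 0 0 -1;0 0 0 0 0 0 -1;0 0 0 0 0 0 -1"
  grip_force: 50

```text
time_s: 38.5
eef_pos: [453.3, 285.6, 23.9]
ee_rot: [-0.0, 1.0, 0.0, 0.001]
force: [-1.5, -1.5, 4.9]
grip_width: 0.758
grip_force: 56.4
```

jog_arm:
  series: "0 0 -0.03 0 0 0 -1;0 0 -0.08 0 0 0 -1;0 0 -0.14 0 0 0 -1;0 0 -0.2 0 0 0 -1;0 0 -0.275 0 0 0 -1;0 0 -0.275 0 0 0 -1;0 0 -0.275 0 0 0 -1;0 0 -0.275 0 0 0 -1"

```text
time_s: 39.5
eef_pos: [452.2, 285.2, 131.6]
ee_rot: [0.0, 1.0, 0.0, -0.001]
force: [0.3, 0.3, -5.8]
grip_width: 0.758
grip_force: 57.3
```

jog_arm:
  series: "0.1 0.055 0 0 0 0 -1;0.2 0.11 0 0 0 0 -1;0.3 0.166 0 0 0 0 -1;0.4 0.22 0 0 0 0 -1;0.475 0.2625 0 0 0 0 -1;0.475 0.2625 0 0 0 0 -1;0.475 0.2625 0.05 0 0 0 -1;0.475 0.2625 0.1 0 0 0 -1;0.475 0.2625 0.15 0 0 0 -1;0.475 0.2625 0.15 0 0 0 -1;0.475 0.2625 0.15 0 0 0 -1"

```text
time_s: 40.88
eef_pos: [642.9, 180.9, 73.6]
ee_rot: [-0.0, 1.0, 0.0, 0.0]
force: [0.4, -0.5, -3.7]
grip_width: 0.757
grip_force: 57.6
```

```bash
python3 mk.py cup=52 seat=0;  python3 - <<'E'
from ov import *
S=capture("side")
def show(p,X,Cs,half,th):
    for C in Cs:
        q=np.array([proj(p,x) for x in C]);r,c=proj(p,X);r0,c0=int(r)-half,int(c)-half
        print("model",q.min(0)-[r0,c0],q.max(0)-[r0,c0])
    g=p["img"][r0:r0+2*half,c0:c0+2*half].min(2)
    print("\n".join("".join("#" if v<th[0] else "+" if v>th[1] else "." for v in row) for row in g))
e=sense()["eef_pos"];z=e[2]-22.5;c=e[:2]
show(S,(643,180.5,60),[circ(c,33,z),circ(c,33,z+75),circ((643,180.5),50,10)],34,(85,120))
E
```

```text
41.0 [643.2 180.8  74. ] 0.7582021646342797 57.570951506495476 [-0.7  0.2 -5. ]
cup S [(0.94, [328.8, 358.3], array([284.9, 372.2])), (0.88, [344.2, 205.3], array([505.2, 492.2])), (0.82, [283.7, 234.9], array([539.7, 344.7])), (0.77, [291.8, 351.1], array([325.6, 288.5])), (0.75, [229.8, 233.1], array([643.2, 182.5]))]
cup T [(0.68, [184.0, 196.3], array([525.4, 433.6])), (0.57, [170.7, 248.6], array([564.2, 290.4]))]
seat S [(0.96, [246.6, 237.7], array([642.8, 174. ]))]
seat T []
model [30.2 20. ] [46.  49.3]
model [ 2.  15.6] [16.8 46. ]
model [40.7 14.8] [65.5 58.4]
+++++##############....+.#####....#######++.........................
++++.#################..######....#######...........................
++++.#########################....#########.........................
+++++.#######################...+.....#####.........................
+++++.##############.#######.+++++++++++..#.........................
+++++.#############...#####.++++++++++++++..........................
+++++.#############...#####.++++++++++++++++........................
++++++.#############.+.####.+++++++++++
[... 3469 characters left out ...]
..........
................+++++++++.######################.+++++++............
................+++++++.#########################.+++++.............
.................+++++.###########################.+++..............
.................+++.##############################.................
....................################################................
...................##################################...............
..................##################################................
..................##################################................
..................##################################................
...................#################################................
```

The cup hangs over the seat at (643,182) and matches its outline. Lowering.

jog_arm:
  series: "0 0 0.03 0 0 0 -1;0 0 0.06 0 0 0 -1;0 0 0.09 0 0 0 -1;0 0 0.105 0 0 0 -1;0 0 0.105 0 0 0 -1;0 0 0.105 0 0 0 -1"

```text
time_s: 41.98
eef_pos: [643.2, 180.6, 31.4]
ee_rot: [-0.0, 1.0, 0.0, 0.0]
force: [0.1, 0.7, -4.1]
grip_width: 0.761
grip_force: 57.5
```

jog_arm:
  series: "0 0 0.0025 0 0 0 -1;0 0 0.005 0 0 0 -1;0 0 0.005 0 0 0 -1"

```text
time_s: 42.35
eef_pos: [642.9, 180.6, 28.9]
ee_rot: [0.0, 1.0, 0.0, -0.0]
force: [-0.1, -0.1, -5.4]
grip_width: 0.756
grip_force: 57.5
```

jog_arm:
  series: "0 0 0.0025 0 0 0 -1;0 0 0.005 0 0 0 -1;0 0 0.005 0 0 0 -1"

```text
time_s: 42.72
eef_pos: [643.0, 180.6, 28.0]
ee_rot: [0.0, 1.0, 0.0, 0.0]
force: [-5.1, -0.9, 6.1]
grip_width: 0.758
grip_force: 58.4
```

Contact. Opening, then straight up.

jog_arm:
  series: "0 0 0 0 0 0 1;0 0 0 0 0 0 1;0 0 0 0 0 0 1;0 0 0 0 0 0 1;0 0 0 0 0 0 1;0 0 -0.03 0 0 0 1;0 0 -0.08 0 0 0 1;0 0 -0.16 0 0 0 1;0 0 -0.26 0 0 0 1;0 0 -0.36 0 0 0 1;0 0 -0.45 0 0 0 1;0 0 -0.45 0 0 0 1;0 0 -0.45 0 0 0 1;0 0 -0.45 0 0 0 1"

```text
time_s: 44.48
eef_pos: [642.5, 180.5, 205.9]
ee_rot: [0.0, 1.0, 0.0, -0.001]
force: [0.2, 0.5, -0.8]
grip_width: 0.999
grip_force: 0.0
```

jog_arm:
  series: "-0.3 0.6 0 0 0 0 1;-0.3 0.6 0 0 0 0 1;-0.3 0.6 0 0 0 0 1;-0.3 0.6 0 0 0 0 1;-0.3 0.6 0 0 0 0 1;-0.3 0.6 0 0 0 0 1;-0.3 0.6 0 0 0 0 1;-0.3 0.6 0 0 0 0 1"

```text
time_s: 45.48
eef_pos: [523.4, -58.4, 206.7]
ee_rot: [-0.0, 1.0, 0.001, -0.0]
force: [-1.0, 0.1, -0.4]
grip_width: 0.995
grip_force: 0.0
```

```bash
python3 mk.py cup=4 seat=0 head=60 cap=4 ring=12; python3 - <<'E'
from ov import *
S=capture("side");T=capture("top")
rows=[]
L={"cup":((643,180.5),40,[(33,4),(33,79),(50,10)]),"head":((452,-280),75,[(29,60),(29,70),(8,104)]),"ring":((465,-15.5),25,[(25,12),(25,30)]),"cap":((631,-187.5),15,[(18,4),(18,30)])}
for p in(T,S): rows.append(np.hstack([tile(p,(*c,z),[circ(c,r,h) for r,h in m],25,4) for c,z,m in L.values()]))
save("fin.png",np.vstack(rows))
E
```

```text
45.6 [523.3 -58.7 206.7] 0.9981864108134297 0.0 [0.2 0.3 0.3]
cup S [(0.76, [245.1, 236.5], array([645.2, 174.5])), (0.73, [289.2, 350.7], array([345.8, 228.3])), (0.66, [344.8, 208.4], array([531.9, 456. ])), (0.61, [284.4, 239.4], array([565.3, 295.1])), (0.59, [332.7, 356.4], array([298.7, 336.6]))]
cup T [(0.89, [171.0, 250.5], array([570.6, 292.1])), (0.88, [183.6, 194.8], array([532.4, 450. ])), (0.82, [145.9, 289.5], array([644.5, 182.2])), (0.74, [268.2, 237.9], array([294.6, 320.9])), (0.62, [252.0, 273.1], array([341.3, 222.9]))]
seat S [(0.73, [251.1, 237.6], array([633.6, 189.7])), (0.42, [246.3, 236.8], array([645.4, 173.7]))]
seat T [(0.81, [149.6, 290.8], array([634.6, 178.5]))]
head S [(0.71, [162.7, 369.6], array([ 451.5, -256.3]))]
head T [(0.57, [213.5, 456.0], array([ 452.8, -278.1]))]
cap S [(0.51, [185.3, 307.6], array([ 609.2, -162.3]))]
cap T []
ring S [(0.74, [215.2, 334.9], array([471.5, -19.4]))]
ring T []
```

View pics/fin.png

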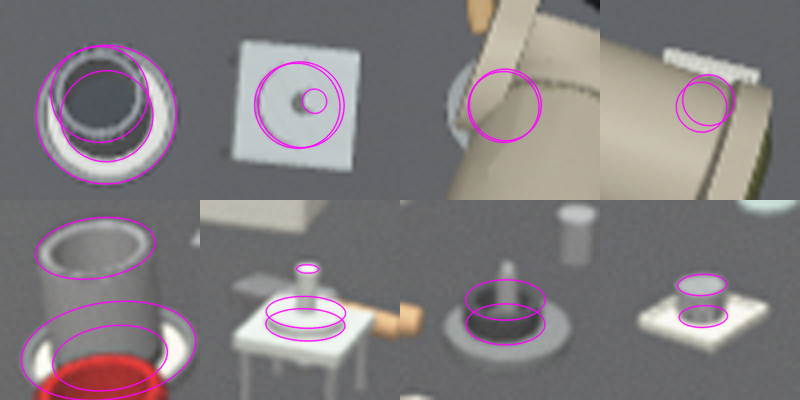

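All four parts sit on their outlines, upright and released: cup in the seat, head on the stand, ring flat around the peg, cap in the dish. The arm is clear, so I'm handing in.

```bash
python3 -c "
from rig import *
print(finish_job())"
```

```text
the job is handed in; nothing more can be done
None
```

The cap is in the square dish, the ring is flat over the peg, the head is on the hole stand and the cup is in the round seat, put away in that order. The last camera check showed all four upright and released at about 45.6 s of the 118 s allowed; the job is handed in, and no verdict came back.

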